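Clear the canister and crank the bench vise onto the tube block

ROBOT

A 6-joint arm with a two-finger parallel gripper is mounted at the origin on the work surface. World frame = base frame: x ahead of the robot, y to its left, z up, the work surface at z = 0. Lengths are in m, angles in degrees, forces in N, time in s.
With the tool pointing down it reaches from about 0.35 to 0.875 m from the base axis. Payload 4.2 kg.
Tool frame: the origin (TCP) lies between the finger pads; the fingertips stand 11 mm ahead of it and the grasp point (between the pads) lies 8 mm behind it; z points along the fingers, y is the direction in which the jaws open and shut (so a half turn about z gives the same grasp; the last joint's range is limited). The gripper opens to 87 mm and grips with 3 to 60 N. Pads are 19 mm wide; open, the fingers measure 117 mm over their backs; the gripper's body (75 mm by 190 mm) begins 51 mm behind the grasp point.
Start: joints at [-52.047, 22.042, 0.453, 0, -68.411, -14.817], TCP at [0.246, -0.575, 0.234] pointing down, gripper open.
Joint ranges: [-179.83, 179.83], [-69.29, 118.12], [-61.27, 80.66], [-181.25, 117.63], [-171.15, -9.14], [-177.46, 177.46]. Speed limits (degrees/s): [159.86, 159.86, 180, 180, 180, 180].

INTERFACE

Orientations are given as a 3x3 rotation matrix whose columns are the frame's x, y, z axes.
In Python, from bench import robot, claw, ik, state, eyes, sign_off gives the robot as it stands. The module is installed in compiled form; this text tells all that it offers. Calls block until the motion is done:
- robot.movep(position, orientation): joint-space move of the TCP to a pose.
- robot.move_straight(position, velocity=0.15, attitude=None, force_limit=None): straight line of the TCP; attitude=None keeps the orientation; velocity is the mean speed in m/s. With force_limit (N) it stops when the force on the tool has changed by that much, and returns True; else False.
- robot.move_joints(angles): joint-space move.
- claw.gripper_to(opening, effort=None): finger opening in m; effort is the grip in N (None keeps the last); returns when the fingers have stopped.
- robot.sleep(seconds).
- ik(position, orientation): joint angles nearest the present ones, or None.
- state(): the state.
- eyes.camera(name): name is "side" or "top" or "wrist"; returns a dict with "image" (400x640x3 uint8, red, green, blue), "depth" (400x640 float32, m along the optical axis (not along the pixel's ray), 0 where there is no reading), "camera_matrix" (3x3 intrinsics, pixels), "rvec" (rotation vector, rad) and "tvec" (3), from world to camera coordinates, as OpenCV has them; the wrist camera has in their place "T_tool_cam" (4x4, takes a point from camera to tool coordinates, whose origin is the TCP and whose axes are the flange's). Camera axes: x right, y down, z forward; pixel columns grow to the right and rows downward; lengths in m; the calibration is good to about 2 mm. A picture is of the moment at which its call begins: read the wrist's pose just before it.
A pose or a line that the arm cannot do raises robot.MotionError and nothing moves.
- sign_off(): hands the job in, once; it reports no verdict.
The state is a dict: "time_s": time; "joint_positions": joint angles; "qvel": joint speeds; "joint_efforts": joint torques, N m; "eef_pos": TCP position; "tool_rot": TCP orientation; "wrist_force": force on the tool from outside, world axes, zero at the start; "torque": the same for the moment, N m; "width": finger opening in m.
Only numpy, scipy, OpenCV 4.12 (cv2) and the standard library are available. Lean on these libraries where they do the work, as an engineer would, in place of code of your own. Each camera call takes 0.05 s, during which the arm holds its last target. There are 200 camera calls.

TASK

The tube block has to be clamped in the bench vise, but the steel canister stands in the way of the crank. Lift the canister off its stand by its bail and set it down gently, upright on the bench, outside the crank's sweep (do not drop it), then turn the crank clockwise, seen from above, until the moving jaw presses the block squarely and firmly against the fixed jaw. Stop as soon as the crank goes clearly stiff, because overtightening would crush the tubes in the block; leave the crank where it is, let go of everything and do not disturb the bottle, the tip box or the dishes.

Things in the scene. Friction and masses are not known exactly. Their poses are not given: they have to be found in the camera images.
- vise: Grey machine vise bolted to the bench, 120 x 295 mm foot, long along its own y. Origin on the bench under the middle. Its steel bed is 35 mm above the bench. Fixed jaw at its -y end, moving jaw in the middle, a geared head (80 x 80 mm, top 105 mm above the bench, centre at y = +100 mm) at its +y end carries the upright crank spindle.
- fixed_jaw: Fixed jaw of the vise, 110 mm wide, 26 mm thick, 60 mm high (top 95 mm above the bench). Origin in the plane of its clamping face (which looks to the vise's +y), at bed height, mid-width.
- jaw: Moving jaw, same size as the fixed one, driven by the crank along the vise's -y by 5.1 mm per radian (32 mm a turn). Origin in the plane of its clamping face (which looks to the vise's -y), at bed height, mid-width.
- crank (a joint): Crank angle in rad; grows clockwise seen from above, which closes the vise. At 0 the arm points 15 degrees counter-clockwise from the vise's +x and the jaws stand 103 mm apart. Turns several turns; friction holds it where it is left. Once the block is pinched the force at the knob rises steeply.
- crank_knob (a point): Middle of the crank's upright black knob, a cylinder 28 mm across and 45 mm high (125 to 170 mm above the bench), 60 mm from the spindle, rigid with the steel arm (18 mm wide, top 124 mm above the bench; hub 34 mm across, top 129 mm). Can be pushed round from the side.
- crank_axis (a point): Fixed point on the crank's upright spindle axis at the height of the knob's middle. Turning the crank idle takes about 6 N at the knob; about 6 N above that is firm, 18 N above is too much.
- block: Plain aluminium tube block lying loose on the vise bed between the jaws: 90 mm (its x) by 56 mm (its y, the way it is clamped) by 55 mm high, with eight wells and two short tubes stuck in it. Origin at the centre of its underside.
- canister: Lidded steel canister, 84 mm across, lid top 123 mm above its foot, about 0.45 kg. Origin at the centre of its underside.
- canister_bail (a point): Middle of the canister's upright bail: a rigid 10 mm round bar, 168 mm above the foot, straight for 56 mm along the canister's x, with legs down to the lid at x = +-38 mm; pinch it from above across the canister's y.
- stand: Low three-legged steel stand fixed to the bench by the vise's geared head, round top 90 mm across, 50 mm above the bench. Origin on the bench under its centre. The canister begins on it.
- media_bottle: Bystander: glass bottle with a blue cap, 80 mm across, 170 mm high, origin under its centre; leave alone.
- tip_box: Bystander: green box with a clear lid, 80 x 120 x 75 mm, origin under its centre; leave alone.
- dishes: Bystander: stack of three glass dishes, 94 mm across, 48 mm high, origin under its centre; leave alone.
There are look-alikes about, which are no part of the job. Leave any purple or turquoise look-alike of the canister alone.

How it is judged:
By the outcome, as a careful person would: the job done as asked, in the order asked, and still so for the second after the job is handed in, with the robot touching nothing.
It also fails if it takes over 67 s, if anything falls off the work surface, if the arm or the gripper's body presses on something with over 40 N, if the wrist force passes 120 N, or if a joint passes its speed limit or range.

## Working session

There is one attempt and no reset: what is moved stays moved. The work goes in short steps, each a Python script; the robot and the scene stay as the last script left them, time stands still between calls to the robot, and variables do not carry over. Pictures are saved under pics/ and viewed, about 8 in all and at most 12, crops included, and the job is handed in when it is done.

```bash
mkdir -p pics
cat > h.py <<'E'
import numpy as np, cv2
from bench import robot, claw, ik, state, eyes, sign_off
def snap(name,tag):
    s=state(); c=eyes.camera(name)
    if name=="wrist":
        T=np.eye(4);T[:3,:3]=np.array(s["tool_rot"]);T[:3,3]=s["eef_pos"]
        c["W"]=T@np.array(c["T_tool_cam"])
    else:
        R,_=cv2.Rodrigues(np.array(c["rvec"],float));M=np.eye(4);M[:3,:3]=R;M[:3,3]=np.ravel(c["tvec"])
        c["W"]=np.linalg.inv(M)
    cv2.imwrite(f"pics/{tag}.png",c["image"][:,:,::-1])
    np.savez(f"pics/{tag}.npz",image=c["image"],depth=c["depth"],K=np.array(c["camera_matrix"]),W=c["W"])
    return c
def load(tag): return dict(np.load(f"pics/{tag}.npz"))
def cloud(c):
    K=np.array(c.get("K",c.get("camera_matrix")));d=c["depth"];v,u=np.mgrid[:d.shape[0],:d.shape[1]]
    P=np.stack([(u-K[0,2])/K[0,0]*d,(v-K[1,2])/K[1,1]*d,d],-1)
    P=P@c["W"][:3,:3].T+c["W"][:3,3]; P[d<=0]=np.nan
    return P
def plane(c,u,v,z):
    K=np.array(c.get("K",c.get("camera_matrix")));r=c["W"][:3,:3]@np.array([(u-K[0,2])/K[0,0],(v-K[1,2])/K[1,1],1]);o=c["W"][:3,3]
    return o+r*(z-o[2])/r[2]
def down(yaw): # tool z down, tool y (opening) at yaw deg from world x
    a=np.radians(yaw);y=np.array([np.cos(a),np.sin(a),0]);z=np.array([0,0,-1.]);return np.stack([np.cross(y,z),y,z],1)
E
python3 - <<'E'
from h import *
for n in("top","side"):
    c=snap(n,n+"0");print(n,c["W"].round(3).tolist(),np.array(c["camera_matrix"]).round(1).tolist())
s=state();print(s["time_s"],s["tool_rot"],s["wrist_force"])
E
```

```text
top [[-0.025, -0.986, 0.167, 0.398], [-1.0, 0.023, -0.015, -0.049], [0.011, -0.167, -0.986, 1.237], [0.0, 0.0, 0.0, 1.0]] [[377.5, 0.0, 316.6], [0.0, 377.5, 196.6], [0.0, 0.0, 1.0]]
side [[-0.996, -0.074, 0.058, 0.502], [-0.092, 0.673, -0.734, 0.652], [0.015, -0.736, -0.677, 0.783], [0.0, 0.0, 0.0, 1.0]] [[381.2, 0.0, 319.6], [0.0, 381.2, 197.5], [0.0, 0.0, 1.0]]
0.1 [[-9.19635526e-01 -3.92771838e-01 -8.85252276e-04]
 [-3.92772819e-01  9.19633801e-01  1.78475736e-03]
 [ 1.13105486e-04  1.98902931e-03 -9.99998015e-01]] [ 0.65411262  0.45914929 -0.45924817]
```

View pics/top0.png

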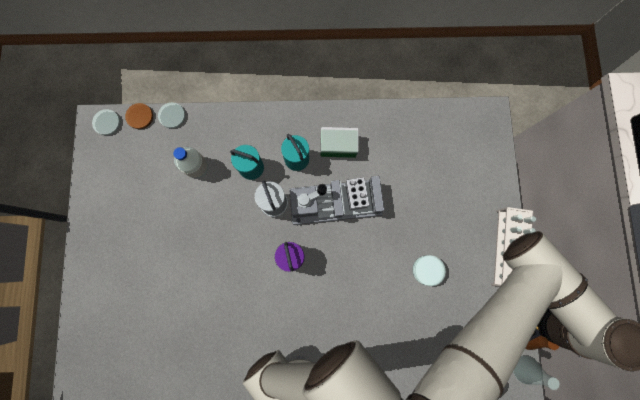

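View pics/side0.png

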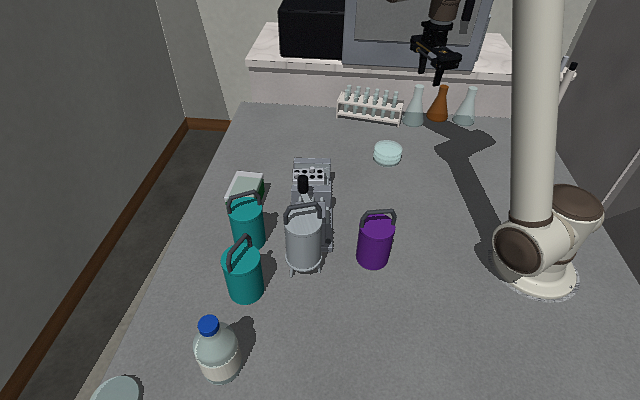

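The grey canister at top (269,197) and side (304,240) stands on the three-legged stand. The look-alikes are turquoise at top (247,160) and (295,152), and purple at top (289,257). The crank knob is at top (322,189) with its hub near (305,200), and the block is at (358,195). I choose the grey one and will check it in a close crop.

Run:
```python
from h import *
c=load("top0");im=c["image"][120:280,220:400,::-1]
cv2.imwrite("pics/crop1.png",cv2.resize(im,None,fx=4,fy=3.7,interpolation=cv2.INTER_CUBIC) if 0 else cv2.resize(im,(675,600),interpolation=cv2.INTER_CUBIC))
for n in("top0","side0"):
    c=load(n);P=cloud(c);
    m=(P[...,0]>.3)&(P[...,0]<.75)&(P[...,1]>-.35)&(P[...,1]<.4)
    z=P[...,2]
    # bail: z .205-.235 (canister on 50mm stand: bail 218)
    for nm,lo,hi in(("bail",.205,.235),("lid",.165,.178),("knobtop",.16,.19),("bail-low",.155,.18),("jaws",.088,.1),("head",.1,.112),("blocktop",.083,.0945)):
        k=m&(z>lo)&(z<hi);n_,lab,st,cen=cv2.connectedComponentsWithStats(k.astype(np.uint8),connectivity=8)
        for i in range(1,n_):
            if st[i,4]>5:
                q=P[lab==i];print(n,nm,st[i,4],cen[i].round(),q.mean(0).round(4),np.ptp(q,axis=0).round(3), np.degrees(np.arctan2(*np.linalg.svd(q[:,:2]-q[:,:2].mean(0))[2][0][::-1])).round(1))
```

```text
top0 bail 101 [267. 193.] [0.5824 0.0696 0.2202] [0.071 0.031 0.02 ] -159.7
top0 lid 53 [296. 146.] [ 0.7294 -0.0077  0.1717] [0.043 0.032 0.011] -149.1
top0 lid 124 [179. 153.] [0.7171 0.3318 0.1693] [0.036 0.036 0.009] -144.2
top0 lid 78 [242. 153.] [0.7114 0.1486 0.1711] [0.027 0.067 0.011] 70.2
top0 lid 310 [276. 193.] [0.5903 0.0515 0.1727] [0.079 0.051 0.013] -159.9
top0 lid 271 [262. 199.] [0.5759 0.0906 0.1727] [0.076 0.051 0.009] -157.9
top0 lid 69 [322. 188.] [ 0.6035 -0.0811  0.17  ] [0.024 0.026 0.011] -139.8
top0 lid 85 [288. 256.] [0.4132 0.0191 0.1718] [0.064 0.022 0.012] -167.1
top0 knobtop 58 [296. 147.] [ 0.7277 -0.0087  0.1712] [0.044 0.032 0.018] -149.2
top0 knobtop 129 [179. 153.] [0.7167 0.3313 0.1691] [0.036 0.036 0.013] -136.0
top0 knobtop 85 [243. 154.] [0.7105 0.1468 0.1705] [0.03  0.067 0.016] -110.4
top0 knobtop 590 [269. 196.] [0.5833 0.0696 0.1727] [0.082 0.083 0.022] -72.1
top0 knobtop 72 [322. 188.] [ 0.6033 -0.0806  0.1697] [0.024 0.026 0.016] -63.3
top0 knobtop 92 [288. 256.] [0.4121 0.0188 0.1711] [0.07  0.022 0.018] -167.2
top0 bail-low 61 [296. 14
[... 5594 characters left out ...]
3. 185.] [ 0.6374 -0.1373  0.0933] [0.014 0.021 0.003] 57.3
side0 blocktop 127 [319. 190.] [ 0.5647 -0.1278  0.0904] [0.063 0.035 0.011] -170.0
side0 blocktop 33 [294. 191.] [ 0.6316 -0.1164  0.0901] [0.02  0.014 0.011] -174.8
side0 blocktop 81 [251. 227.] [0.7209 0.0259 0.0886] [0.049 0.043 0.011] 35.5
side0 blocktop 11 [324. 227.] [0.5415 0.0068 0.0892] [0.008 0.004 0.01 ] -160.2
side0 blocktop 105 [374. 245.] [0.417  0.0508 0.0886] [0.078 0.032 0.011] 172.7
side0 blocktop 106 [303. 256.] [0.5802 0.1014 0.0886] [0.079 0.037 0.011] 9.5
side0 blocktop 110 [244. 279.] [0.7001 0.1776 0.0888] [0.078 0.048 0.011] 20.6
side0 blocktop 125 [220. 360.] [0.7017 0.3568 0.0886] [0.068 0.05  0.011] 31.3
```

View pics/crop1.png

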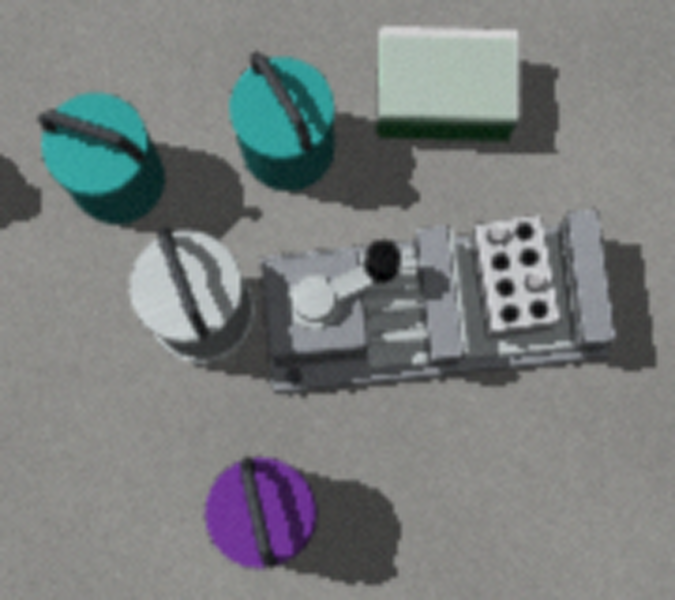

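The crop shows that the bare-steel canister with the dark bail is the right one. It stands on the stand beside the geared head, and the teal and purple ones stand directly on the bench. Its bail is at about (0.585, 0.0705), running along 20°. I will pick it up now and set it in the clear area around (0.50, 0.25).

Run:
```python
from h import *
for n in("top0","side0"):
    P=cloud(load(n));k=(np.hypot(P[...,0]-.577,P[...,1]+.025)<.03)&(P[...,2]>.126)&(P[...,2]<.14);q=P[k];print("hub",len(q),q.mean(0),np.ptp(q,axis=0),(q.max(0)+q.min(0))/2)
R=down(110);b=np.array([.585,.0705])
p=state()["eef_pos"];robot.move_straight([p[0],p[1],.33],velocity=.25)
robot.movep([*b,.30],R)
claw.gripper_to(.087,25)
robot.move_straight([*b,.210],velocity=.08,force_limit=8)
print(state()["eef_pos"])
claw.gripper_to(0,25);s=state();print("w",s["width"],s["time_s"],s["wrist_force"])
c=snap("side","grasp")
robot.move_straight([*b,.225],velocity=.04)
s=state();print("lift",s["width"],s["wrist_force"],s["torque"])
```

```text
hub 96 [ 0.57954151 -0.02709028  0.12924913] [0.03050679 0.04194763 0.00760243] [ 0.57972394 -0.03131734  0.12982555]
hub 26 [ 0.57779827 -0.027978    0.12853596] [0.02444936 0.02779413 0.00388308] [ 0.58047135 -0.02880882  0.12829701]
[0.58540951 0.07059491 0.21067652]
w 0.009339532474751234 5.9417 [ 0.74695958 -0.62141753 -0.07783563]
lift 0.008939193560614735 [-0.07576499  0.74954497 -5.43958779] [-0.03098436  0.01036699  0.04827531]
```

Run:
```python
from h import *
b=np.array([.585,.0705]);d=np.array([.50,.25])
robot.move_straight([*b,.30],velocity=.12)
robot.move_straight([*d,.30],velocity=.12)
robot.move_straight([*d,.175],velocity=.10)
robot.sleep(.4)
hit=robot.move_straight([*d,.152],velocity=.015,force_limit=2.5)
s=state();print(hit,s["eef_pos"],s["wrist_force"],s["width"],s["time_s"])
snap("side","placed")
```

```text
True [0.49998833 0.2503421  0.15995063] [-0.40748321  0.93078847  4.7194826 ] 0.008995871857162344 11.8833
```

View pics/placed.png

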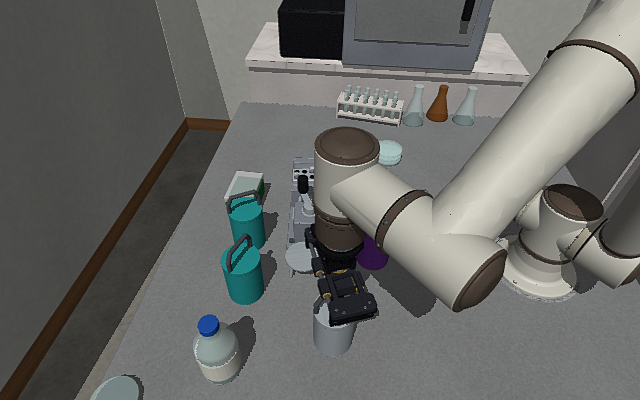

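The canister stands upright on the bench at side (333,325), with contact at the expected height and the stand empty at (303,258). Next I release it and look down on the crank.

Run:
```python
from h import *
claw.gripper_to(.087,25)
robot.move_straight([.50,.25,.30],velocity=.15)
claw.gripper_to(0,25)
S=np.array([.578,-.026]);a=np.radians(-20)
robot.movep([*(S+.062*np.array([np.cos(a),np.sin(a)])),.30],down(121))
c=snap("wrist","w1");P=cloud(c)
print(state()["time_s"],state()["joint_positions"],state()["width"])
for nm,lo,hi in(("knob",.165,.176),("hub",.1265,.135)):
    k=(np.hypot(P[...,0]-S[0],P[...,1]-S[1])<.085)&(P[...,2]>lo)&(P[...,2]<hi)
    q=P[k][:,:2].astype(np.float32)
    if len(q)>5: print(nm,len(q),q.mean(0),cv2.minEnclosingCircle(q))
snap("top","t1")
```

```text
17.2583 [ 1.03658011e+01  2.13419021e+01  8.86898056e+00 -1.28445864e-02
 -7.75121281e+01 -6.92828341e+01] 0.0005371787342720523
knob 574 [ 0.60326946 -0.08075034] ((0.6033582091331482, -0.08090748637914658), 0.013938375748693943)
hub 660 [ 0.57895166 -0.02694057] ((0.5823094248771667, -0.047309089452028275), 0.03799890726804733)
```

View pics/w1.png

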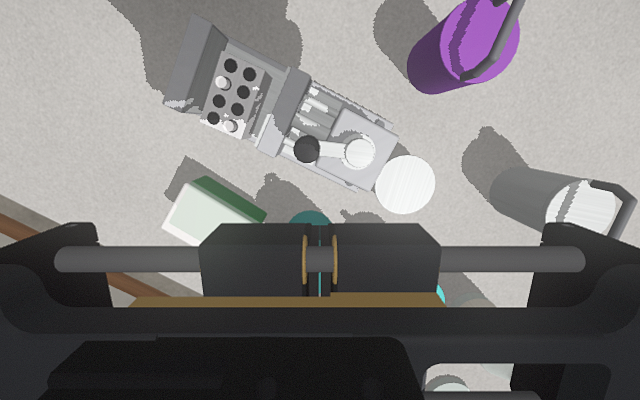

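The stand is empty at wrist (405,184), the canister is upright at (575,205), the knob is at (306,149) and the hub at (358,151). From this the spindle is at about (0.578, -0.0265) and the knob is at -65°. I will push the knob with the closed fingers, clockwise, checking the force at each step.

```bash
cat >> h.py <<'E'
S=np.array([.578,-.0265]);ZP=.148
def peg(a,r=.060): a=np.radians(a);return [S[0]+r*np.cos(a),S[1]+r*np.sin(a),ZP]
def ft(a,F0=np.zeros(3),lead=28):
    k=np.radians(a-lead);t=np.array([np.sin(k),-np.cos(k)]);r=np.array([np.cos(k),np.sin(k)])
    F=(np.array(state()["wrist_force"])-F0)[:2];return -F@t,F@r
E
python3 - <<'E'
from h import *
robot.move_straight(peg(-20),velocity=.12,force_limit=10)
robot.sleep(.2)
F0=np.array(state()["wrist_force"]);np.save("F0.npy",F0);print("F0",F0.round(2))
a=-20;out=[]
while a>-440:
    a-=12
    hit=robot.move_straight(peg(a),velocity=.07,force_limit=11)
    f=ft(a,F0);out.append((a,round(f[0],1),round(f[1],1)))
    if hit or f[0]>10.5: print("stop",hit);break
print(out);s=state();print(s["time_s"],s["eef_pos"])
snap("top","t2")
E
```

```text
F0 [0.26 0.04 0.09]
[(-32, np.float64(-0.7), np.float64(0.1)), (-44, np.float64(2.0), np.float64(0.1)), (-56, np.float64(0.5), np.float64(-5.9)), (-68, np.float64(1.6), np.float64(-8.3)), (-80, np.float64(1.3), np.float64(-12.7)), (-92, np.float64(3.2), np.float64(-8.9)), (-104, np.float64(3.1), np.float64(-3.9)), (-116, np.float64(3.0), np.float64(-2.3)), (-128, np.float64(3.1), np.float64(-2.8)), (-140, np.float64(2.5), np.float64(-3.5)), (-152, np.float64(2.9), np.float64(-6.4)), (-164, np.float64(2.1), np.float64(-8.4)), (-176, np.float64(2.4), np.float64(-1.0)), (-188, np.float64(3.2), np.float64(-1.9)), (-200, np.float64(4.3), np.float64(-0.7)), (-212, np.float64(3.1), np.float64(-0.5)), (-224, np.float64(2.9), np.float64(-0.6)), (-236, np.float64(1.8), np.float64(-6.3)), (-248, np.float64(1.4), np.float64(-7.4)), (-260, np.float64(2.1), np.float64(-11.4)), (-272, np.float64(4.4), np.float64(-9.1)), (-284, np.float64(3.9), np.float64(-2.8)), (-296, np.float64(1.3), np.float64(-1.6)), (-308, np.float64(3.1), np.float64(-2.4)), (-320, np.float64(1.4), np.float64(-3.0)), (-332, np.float64(2.3), np.float64(-5.6)), (-344, np.float64(0.6), np.float64(-10.2)), (-356, np.float64(2.9), np.float64(-10.5)), (-368, np.float64(1.4), np.float64(-0.5)), (-380, np.float64(3.9), np.float64(-1.5)), (-392, np.float64(3.4), np.float64(-2.3)), (-404, np.float64(2.9), np.float64(-3.0)), (-416, np.float64(2.2), np.float64(-7.2)), (-428, np.float64(1.6), np.float64(-9.0)), (-440, np.float64(1.9), np.float64(-12.4))]
30.5917 [ 0.59087971 -0.08253336  0.14839908]
```

Run:
```python
from h import *
F0=np.load("F0.npy");a=-440;out=[]
while a>-492:
    a-=4 if a>-468 else 1.5
    hit=robot.move_straight(peg(a),velocity=.05 if a>-468 else .02,force_limit=9)
    f=ft(a,F0);out.append((a,round(float(f[0]),1),round(float(f[1]),1)))
    if hit or f[0]>7.5: print("stop",hit);break
print(out);s=state();print(s["time_s"],s["eef_pos"],s["wrist_force"])
c=snap("side","s3");cv2.imwrite("pics/s3c.png",cv2.resize(c["image"][130:290,220:400,::-1],(675,600),interpolation=cv2.INTER_CUBIC))
snap("top","t3")
```

```text
stop False
[(-444, 2.3, -13.7), (-448, 3.9, -11.1), (-452, 3.2, -5.8), (-456, 3.3, -5.9), (-460, 5.0, -5.1), (-464, 3.2, -4.7), (-468, 3.3, -3.7), (-469.5, 4.6, -4.0), (-471.0, 3.7, -3.1), (-472.5, 4.8, -2.9), (-474.0, 4.8, -2.8), (-475.5, 4.4, -3.5), (-477.0, 4.5, -3.2), (-478.5, 3.7, -3.7), (-480.0, 4.4, -2.9), (-481.5, 3.9, -3.6), (-483.0, 3.7, -3.9), (-484.5, 3.7, -4.6), (-486.0, 4.3, -4.4), (-487.5, 7.5, -5.5), (-489.0, 10.3, -6.9)]
36.0 [ 0.54475443 -0.07511286  0.14969819] [10.58866384 -6.76653099 -2.19422375]
```

View pics/s3c.png

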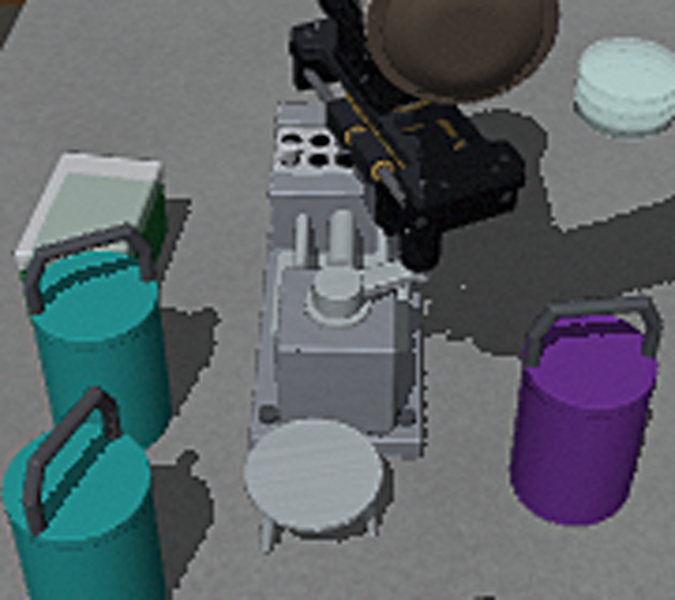

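The jaw has closed on the block, which looks square at crop (320,150). Force has climbed from about 4.2 N idle to 10.3 N within 2 steps. I will nudge 1° more, then back off and check.

Run:
```python
from h import *
F0=np.load("F0.npy");a=-490
robot.move_straight(peg(a),velocity=.02,force_limit=5);print(ft(a,F0),ft(a,F0,34))
if ft(a,F0,34)[0]<11.5:
    a=-490.6;robot.move_straight(peg(a),velocity=.02,force_limit=5);print(a,ft(a,F0),ft(a,F0,34))
# back off counter-clockwise, then rise
robot.move_straight(peg(a+12),velocity=.08)
print("free",np.array(state()["wrist_force"])-F0)
p=state()["eef_pos"];robot.move_straight([p[0],p[1],.32],velocity=.15)
robot.movep([.42,-.20,.40],down(121))
c=snap("top","t4");snap("side","s4")
cv2.imwrite("pics/t4c.png",cv2.resize(c["image"][90:290,130:450,::-1],(800,500),interpolation=cv2.INTER_CUBIC))
P=cloud(c);m=(P[...,0]>.5)&(P[...,0]<.68)&(P[...,1]>-.3)&(P[...,1]<.08);z=P[...,2]
for nm,lo,hi in(("knob",.16,.18),("jaws/block",.086,.1)):
    k=m&(z>lo)&(z<hi);n_,lab,st,cen=cv2.connectedComponentsWithStats(k.astype(np.uint8))
    for i in range(1,n_):
        if st[i,4]>20:q=P[lab==i];print(nm,st[i,4],cen[i],q.mean(0).round(4),np.ptp(q,axis=0).round(3))
print(state()["time_s"])
```

```text
(np.float64(12.185846493436129), np.float64(-7.813664006286438)) (np.float64(11.30234086025204), np.float64(-9.044627744877234))
-490.6 (np.float64(13.929311003149316), np.float64(-8.094757461493499)) (np.float64(13.006872222051909), np.float64(-9.506423006687408))
free [-0.5367825   0.55701688 -0.81623582]
jaws/block 1061 [363.43826579 192.91140434] [ 0.6002 -0.2112  0.0927] [0.109 0.117 0.014]
39.1
```

View pics/t4c.png

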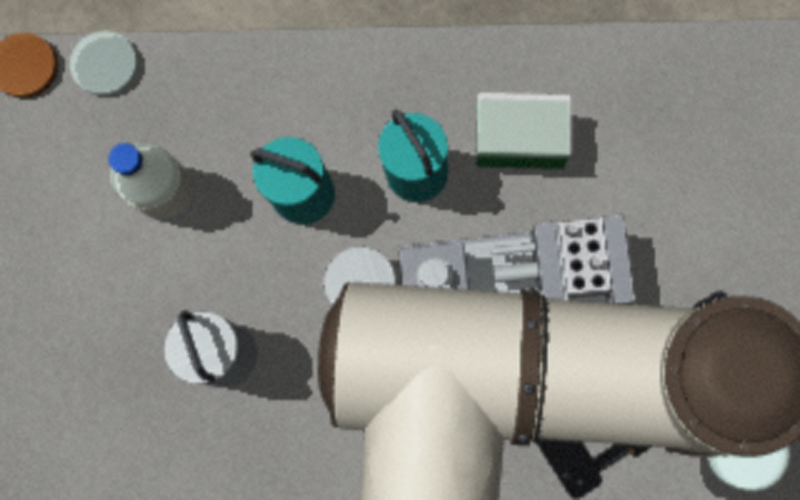

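The jaws and the block are in full contact and square at crop (585,258). The canister is upright at (200,348), and the bottle, tip box and look-alikes are where they were. I will run one numeric check for gaps and bystander shifts, then hand in.

Run:
```python
from h import *
A,B=cloud(load("top0")),cloud(load("t4"))
q=B[(B[...,0]>.5)&(B[...,0]<.68)&(B[...,1]>-.3)&(B[...,1]<-.12)&(B[...,2]>.086)&(B[...,2]<.1)]
y=(q[:,:2]-[.5975,-.2527])@np.array([-np.sin(np.radians(4.7)),np.cos(np.radians(4.7))]);print("stack length",np.ptp(y))
for n,(lx,hx,ly,hy,zl) in {"bottle":(.62,.8,.25,.42,.15),"tipbox":(.66,.85,-.22,-.06,.06)}.items():
    print(n,[np.round(P[(P[...,0]>lx)&(P[...,0]<hx)&(P[...,1]>ly)&(P[...,1]<hy)&(P[...,2]>zl)].mean(0),4) for P in(A,B)])
k=(np.hypot(B[...,0]-.5,B[...,1]-.25)<.06);l=B[k&(B[...,2]>.115)&(B[...,2]<.13)];print("canister lid",l.mean(0),np.linalg.lstsq(np.c_[l[:,:2],np.ones(len(l))],l[:,2],rcond=None)[0][:2])
P=cloud(load("s4"));k=P[(np.hypot(P[...,0]-S[0],P[...,1]-S[1])<.08)&(P[...,2]>.16)&(P[...,2]<.18)];print("knob",len(k),k.mean(0) if len(k) else None)
a,b=load("side0"),load("s4");d=[np.nanmedian(cloud(i)[140:165,375:400].reshape(-1,3),0).round(4) for i in(a,b)];print("dishes",d)
print(state()["qvel"],state()["wrist_force"]);sign_off()
```

```text
stack length 0.1122659538518332
bottle [array([0.7165, 0.3305, 0.1683]), array([0.7164, 0.3304, 0.1683])]
tipbox [array([ 0.779 , -0.1447,  0.0745]), array([ 0.779 , -0.1446,  0.0745])]
canister lid [0.49882983 0.24801281 0.12257869] [0.00105916 0.00792931]
knob 88 [ 0.52841586 -0.05516248  0.16755619]
dishes [array([ 0.3634, -0.3933,  0.0456]), array([ 0.3634, -0.3928,  0.0456])]
[ 0.33112076  0.28574592  0.13902031  0.23494166 -0.1573143   0.01496262] [0.38087105 0.09092116 0.63348328]
the job is handed in; nothing more can be done
```

The canister is moved, the block is clamped, and the job is handed in at about 39 s of the 67 s allowed.

- **Canister:** I lifted the steel canister by its bail and lowered it until a light contact at about (0.50, 0.25). It stands upright with its lid level at z = 0.123 m, well outside the crank's sweep.
- **Crank:** I pushed the knob clockwise with the closed fingers, about 1.25 turns. The force at the knob rose from about 4 N idle to 13–14 N, which is 9–10 N above idle. I stopped there, backed the fingers off, lifted clear and left the crank in place.
- **Clamping:** The last pictures show the block square and in contact between both jaws. The jaw-block-jaw stack measured 112 mm against a nominal 108 mm, and I put the difference down to the camera's pixel size. The knob is where the closed position puts it.
- **Bystanders:** The bottle, tip box and dishes shifted by less than 1 mm, which is within measuring noise.
- **Disagreement:** The idle force, read with the arm at rest, was 3–5 N rather than the stated 6 N. I judged firmness from the rise above idle and from the steep onset.

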